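# Level the sample stage, load it and start the run

### The arm

A 6-joint arm with a two-finger parallel gripper is mounted at the origin on the work surface. World frame = base frame: x ahead of the robot, y to its left, z up, the work surface at z = 0. Lengths are in m, angles in rad, forces in N, time in s.
With the tool pointing down it reaches from about 0.225 to 0.875 m from the base axis. Payload 3.4 kg.
Tool frame: the origin (TCP) lies on the centre line of the jaws, within the pads' length; the fingertips stand 17 mm ahead of it and the grasp point (between the pads) lies 2 mm behind it (nose_length is the distance from the TCP to the fingertips, in m); z points along the fingers, y is the line along which they close (so a half turn about z gives the same grasp; the last joint's range is limited). The gripper opens to 85 mm and grips with 20 to 120 N. Pads are 22 mm wide; open, the fingers measure 114 mm over their backs; the gripper's body (76 mm by 85 mm) begins 54 mm behind the grasp point. The pads swing forward as they close: fully open they stand 13 mm farther back than shut.
Start: joints at [-1.305, 0.276, 1.505, -0, 1.361, -0.121], TCP at [0.217, -0.533, 0.248] pointing down, gripper open.
Joint ranges: [-2.89, 2.89], [-0.75, 2.08], [0.22, 2.7], [-1.18, 4.32], [0.11, 2.71], [-2.7, 2.7]. Speed limits (rad/s): [2.57, 2.57, 3.14, 3.14, 3.14, 3.14].

### API

Orientations are given as a unit quaternion [w, x, y, z].
In Python, from rig import get_state, get_image, sign_off, find_in, place_of, nose_length gives the robot as it stands.
- The arm moves only by the tool apply_moves, never from a script. Its argument "deltas" is one flat list of numbers, 5 for each row, row after row: the finger opening in mm, from 0 to 85.4, then the shift along the tool's x, y, z in mm, then the turn about the tool's z in degrees. A call has 1 to 12 rows; each row is the pose to reach, as a shift and turn from the pose commanded when the call began, along the tool's axes at that moment; what a row does not reach only later rows make up. A row lasts 1/12 s, in which the tool goes at most 41.7 mm and 7.16 degrees, less where a joint would pass 70% of its speed; a pose out of reach is approached as far as the arm can. A call with a gripper value outside its range is refused whole. The fingers move at their own pace and stop on an object; "squeeze" is the grip in N (left out, the last holds). Time passes only in rows, so rows that repeat a pose let the fingers close. It gives the time, the measured TCP pose, the force, the opening and the grip force at its end, in the units of the state.
- get_state(): the state, without advancing time (a new reading comes with each control period).
- get_image(name): name is "scene" or "top"; returns a dict with "frame" (420x560x3 uint8, red, green, blue), "K" (3x3 intrinsics, pixels), "position" and "orientation" of the camera in the world. Camera axes: x right, y down, z forward; pixel columns grow to the right and rows downward; lengths in m; the calibration is good to about 2 mm. A picture is of the moment at which its call begins. There is no depth.
- sign_off(): hands the job in; it is judged then, once.
Trained networks look in a picture, given as the dict that the camera call returned (one of the last four; its "shot" number tells which), for a name from the list of things; names that differ only in an ending like _2 or _b are one class to them, and where a whole thing is asked for, a point or a joint stands for the part that bears it (a point fixed in the world has none). Each returns a list of dicts, best first, with "score" (0 to 1); they miss things now and then, are a little off and sometimes report something else, mostly with a low value. They report only what shows in the picture. A call takes as long as a camera call.
- find_in(query, picture): "point" ([column, row] in pixels, amid what is visible of it).
- place_of(query, picture): "point" ([column, row] in pixels: a listed point, or the origin of a listed thing).
The state is a dict: "clock": time; "qpos": joint angles; "qd": joint speeds; "effort": joint torques, N m; "position": TCP position; "ee_rot": TCP orientation; "contact_force": force on the tool from outside, world axes, zero at the start; "moment": the same for the moment, N m; "width": finger opening in m; "gripper_force": force on a finger pad.
Only numpy, scipy, OpenCV 4.12 (cv2) and the standard library are available. Lean on these libraries where they do the work, as an engineer would, in place of code of your own. Each camera call takes 0.05 s, during which the arm holds its last target. There are 200 camera calls.

### The job

First level the sample stage: turn its two foot screws by their wings until the bubbles of both spirit tubes lie between their black marks. Then drop every steel sample from the mat singly into a free pocket of its own size, so that each lies flat on the pocket's floor and the stage stays level, and only then press the green start button fully and let it go. Leave the jar and the spatula where they are.

Things in the scene. Friction and masses are not known exactly. Their poses are not given: they have to be found in the camera images.
- x_vial (a point): Middle of the spirit tube on the plate's left edge, which lies along the plate's x: green window 64 x 16 mm, flush with the plate's top, with two black cross marks 22 mm apart (inner edges) about this point. Axes are the plate's: x away from the robot, y to the left, z up (apart from the stage's small yaw).
- x_bubble (a point): Centre of the white bubble (14 mm long) in that tube; axes as the tube's. It runs to the high side: only the front screw moves it, 5 mm per radian, along the plate's x. It lies between the marks when within 4 mm of the tube's middle.
- y_vial (a point): Middle of the like spirit tube in the plate's front right corner, which lies along the plate's y; same sizes and axes.
- y_bubble (a point): Centre of the white bubble (14 mm long) in the y tube: only the right screw moves it, 5 mm per radian, along the plate's y. Between the marks when within 4 mm of the tube's middle.
- front_screw_wing (a point): Centre of the black wing grip of the foot screw in the plate's front left corner: a bar 42 mm long, 12 thick, 24 high, this point at mid-height, 23 mm above the plate's top; x along the bar, z up its axis. Clockwise from above lifts the front edge: the x bubble moves to the plate's -x (robot). Slight friction; stays as left; starts up to half a turn out of level.
- right_screw_wing (a point): Centre of the like wing grip of the right foot screw, in the plate's far right corner; same sizes and axes. Turned clockwise seen from above it lifts the right edge: the y bubble moves to the right (-y of the plate).
- mat: Black rubber mat 200 x 300 mm, 3 mm thick, fixed; origin at the centre of its underside. The samples start upon it.
- start_top (a point): Top centre of the round start button (30 mm across) on a small grey housing; it is pressed straight down.
- start (a joint): Travel of the start button: 0 released, 0.006 m fully down (about 5 N); it springs back. Counted as pressed beyond 0.004.
- jar: Lidded jar, 52 mm across, 75 mm high, a bystander; origin at the centre of its underside.
- spatula: Spatula lying on the table, 140 mm long along its x, a bystander; origin at its middle, underside.
- large_pocket0 (a point): Centre of the mouth of a large round pocket in the stage plate, level with the plate's top: 50 mm across, 7 mm deep, flat floor; z up, x and y as the tubes'. The plate is 200 mm (x) by 310 mm (y), 14 mm thick, its top about 44 mm above the table, over a solid base of equal outline; pockets stand 60 mm apart in x and 80 mm in y.
- large_pocket1 (a point): Centre of the mouth of a large round pocket in the stage plate, level with the plate's top: 50 mm across, 7 mm deep, flat floor; z up, x and y as the tubes'. The plate is 200 mm (x) by 310 mm (y), 14 mm thick, its top about 44 mm above the table, over a solid base of equal outline; pockets stand 60 mm apart in x and 80 mm in y.
- large_pocket2 (a point): Centre of the mouth of a large round pocket in the stage plate, level with the plate's top: 50 mm across, 7 mm deep, flat floor; z up, x and y as the tubes'. The plate is 200 mm (x) by 310 mm (y), 14 mm thick, its top about 44 mm above the table, over a solid base of equal outline; pockets stand 60 mm apart in x and 80 mm in y.
- large0: A large sample: plain steel disc 44 mm across and 20 mm high, 240 g (hidden scatter), either face may be up; origin at its centre, z along its axis. Lying flat on the mat its origin is 13 mm above the table; seated in a pocket it is 3 mm above the plate's top. May be absent (None).
- large1: A large sample: plain steel disc 44 mm across and 20 mm high, 240 g (hidden scatter), either face may be up; origin at its centre, z along its axis. Lying flat on the mat its origin is 13 mm above the table; seated in a pocket it is 3 mm above the plate's top. May be absent (None).
- large2: A large sample: plain steel disc 44 mm across and 20 mm high, 240 g (hidden scatter), either face may be up; origin at its centre, z along its axis. Lying flat on the mat its origin is 13 mm above the table; seated in a pocket it is 3 mm above the plate's top. May be absent (None).
- small_pocket0 (a point): Centre of the mouth of a small round pocket in the stage plate, level with the plate's top: 38 mm across, 7 mm deep, flat floor; z up, x and y as the tubes'. The plate is 200 mm (x) by 310 mm (y), 14 mm thick, its top about 44 mm above the table, over a solid base of equal outline; pockets stand 60 mm apart in x and 80 mm in y.
- small_pocket1 (a point): Centre of the mouth of a small round pocket in the stage plate, level with the plate's top: 38 mm across, 7 mm deep, flat floor; z up, x and y as the tubes'. The plate is 200 mm (x) by 310 mm (y), 14 mm thick, its top about 44 mm above the table, over a solid base of equal outline; pockets stand 60 mm apart in x and 80 mm in y.
- small_pocket2 (a point): Centre of the mouth of a small round pocket in the stage plate, level with the plate's top: 38 mm across, 7 mm deep, flat floor; z up, x and y as the tubes'. The plate is 200 mm (x) by 310 mm (y), 14 mm thick, its top about 44 mm above the table, over a solid base of equal outline; pockets stand 60 mm apart in x and 80 mm in y.
- small0: A small sample: plain steel disc 32 mm across and 20 mm high, 130 g (hidden scatter), either face may be up; origin at its centre, z along its axis. Lying flat on the mat its origin is 13 mm above the table; seated in a pocket it is 3 mm above the plate's top. May be absent (None).
- small1: A small sample: plain steel disc 32 mm across and 20 mm high, 130 g (hidden scatter), either face may be up; origin at its centre, z along its axis. Lying flat on the mat its origin is 13 mm above the table; seated in a pocket it is 3 mm above the plate's top. May be absent (None).
- small2: A small sample: plain steel disc 32 mm across and 20 mm high, 130 g (hidden scatter), either face may be up; origin at its centre, z along its axis. Lying flat on the mat its origin is 13 mm above the table; seated in a pocket it is 3 mm above the plate's top. May be absent (None).

How it is judged:
By the outcome, as a careful person would: the job done as asked, in the order asked, and still so for the second after the job is handed in, with the robot touching nothing.
Of large0, small0, large1, small1, large2, small2 only 4 to 6 are there at a start; the rules pass over those that are not, and their reading is None.
At some moment in a run one of large0, small0, large1, small1, large2, small2 may be knocked a few centimetres aside while the robot is not near it.
It also fails if it takes over 200 s, if anything falls off the work surface, if the arm or the gripper's body presses on something with over 40 N, if the wrist force passes 120 N, or if a joint passes its speed limit or range.

## Working session

There is one attempt and no reset: what is moved stays moved. The work goes in short steps, Python scripts to look and compute and a tool call to move; the robot and the scene stay as the last step left them, time stands still between calls to the robot, and variables do not carry over. Pictures are saved under pics/ and viewed, at most 14 in all, crops included, and the job is handed in when it is done.

Besides the shell and the picture viewer there is one more tool, called after "Emit:" as name(argument=value, ...) on one line, values as JSON. apply_moves: Moves the arm, as the interface text tells. Its arguments: {"type":"object","properties":{"deltas":{"type":"array"},"squeeze":{"type":"number"}},"required":["deltas"]}

```bash
ls; mkdir -p pics
cat > h.py <<'E'
import numpy as np, cv2
from scipy.spatial.transform import Rotation as R
from rig import *
def rot(q): return R.from_quat([q[1],q[2],q[3],q[0]]).as_matrix()
def w(pic,pt,z):
    d=rot(pic["orientation"])@np.linalg.inv(pic["K"])@np.array([pt[0],pt[1],1.0])
    p=np.array(pic["position"]); return p+d*(z-p[2])/d[2]
def px(pic,P):
    c=rot(pic["orientation"]).T@(np.array(P)-np.array(pic["position"])); c=pic["K"]@c; return c[:2]/c[2]
def save(pic,n): cv2.imwrite("pics/"+n,cv2.cvtColor(np.asarray(pic["frame"]),cv2.COLOR_RGB2BGR))
def delta(target,yaw=None):
    s=get_state(); M=rot(s["ee_rot"]); return np.round(M.T@(np.array(target)-s["position"])*1000,1), M.round(3).tolist()
E
python3 - <<'E'
from h import *
t=get_image("top"); s=get_image("scene"); save(t,"t0.png"); save(s,"s0.png")
print(nose_length, t["position"],rot(t["orientation"]).round(2).tolist(),s["position"])
Z={"x_vial":.044,"x_bubble":.044,"y_vial":.044,"y_bubble":.044,"front_screw_wing":.067,"right_screw_wing":.067,"mat":0,"start_top":.04,"jar":0,"spatula":0,"large_pocket0":.044,"small_pocket0":.044,"large0":.013,"small0":.013}
for pic,n in((t,"top"),(s,"scene")):
  for k,z in Z.items():
    print(n,k,[(round(d["score"],2),np.round(d["point"],1).tolist(),w(pic,d["point"],z)[:2].round(4).tolist()) for d in place_of(k,pic) if d["score"]>.25])
print(get_state())
E
```

```text
pics
0.017 [ 0.40870691 -0.06900404  0.87442024] [[-0.02, -0.99, 0.13], [-1.0, 0.02, -0.0], [-0.0, -0.13, -0.99]] [1.29738627 0.33895834 0.80031192]
top x_vial [(0.63, [107.9, 194.7], [0.5661, 0.2851]), (0.26, [418.8, 210.8], [0.5185, -0.351])]
top x_bubble [(0.4, [110.0, 196.0], [0.5633, 0.2807])]
top y_vial [(0.89, [225.5, 232.9], [0.4821, 0.0439])]
top y_bubble [(0.43, [230.3, 238.8], [0.4699, 0.0343])]
top front_screw_wing [(0.78, [100.1, 235.6], [0.4802, 0.2879])]
top right_screw_wing [(0.46, [233.4, 168.9], [0.6089, 0.0244]), (0.39, [314.3, 151.6], [0.6411, -0.1397])]
top mat [(0.94, [372.7, 235.5], [0.4734, -0.2641]), (0.72, [321.8, 215.4], [0.519, -0.157])]
top start_top [(0.43, [316.9, 148.7], [0.655, -0.1477]), (0.43, [420.3, 213.4], [0.5136, -0.355]), (0.34, [329.4, 264.7], [0.4134, -0.1648])]
top jar [(0.93, [402.9, 161.9], [0.6329, -0.3383])]
top spatula [(0.86, [266.8, 280.5], [0.3836, -0.0365]), (0.71, [312.7, 148.9], [0.6665, -0.1422])]
top large_pocket0 [(0.93, [188.9, 236.9], [0.4756, 0.1181]), (0.87, [152.3, 208.1], [0.5362, 0.1934]), (0.8, [189.9, 173.8], [0.6062,
[... 1563 characters left out ...]
 1.5, 'qpos': array([-1.30500459e+00,  2.75881376e-01,  1.50488514e+00, -6.00122533e-06,
        1.36068950e+00, -1.20986197e-01]), 'qd': array([-1.26824506e-03,  3.79403605e-04,  3.46124405e-04,  8.84709664e-04,
        8.23072071e-06, -1.13276676e-03]), 'effort': array([ 1.10404049e-03, -4.16650558e+01, -2.46095109e+01, -5.35024901e-05,
        2.81876801e-04, -6.77525662e-06]), 'position': array([ 0.21690464, -0.53256287,  0.24834458]), 'ee_rot': array([6.83526232e-05, 9.81358438e-01, 1.92186396e-01, 2.01520828e-06]), 'contact_force': array([-0.0017069 ,  0.20350225, -0.2995728 ]), 'moment': array([ 0.01139318, -0.00778266,  0.01000108]), 'gripper_force': 0.0, 'width': 0.0855328427302172}
```

View pics/t0.png

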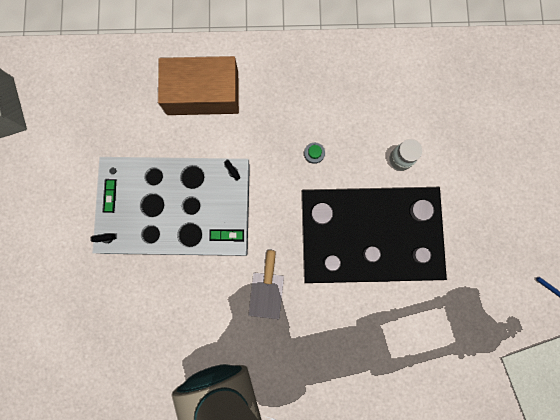

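View pics/s0.png

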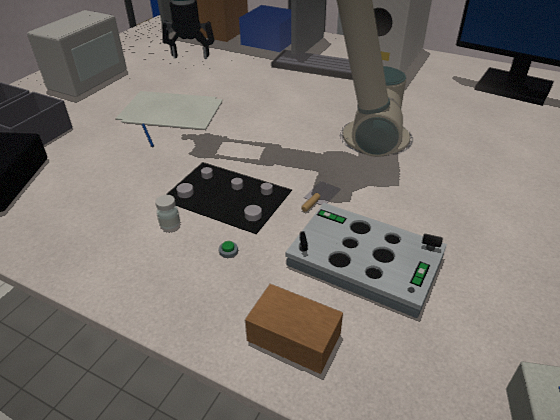

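The top view shows the stage with 6 pockets, 2 large discs at (322,213) and (423,210), 3 small at (333,263), (372,254) and (423,255), the button at (315,152), the front wing at (103,238) and the right wing at (232,170). The scene view agrees with this. Next I'll take precise measurements.

```bash
cat >> h.py <<'E'
def blobs(mask,amin,amax=1e9):
    n,l,st,c=cv2.connectedComponentsWithStats(mask.astype(np.uint8)); 
    return [(c[i],st[i,4],l==i) for i in range(1,n) if amin<=st[i,4]<=amax]
def vials(pic):
    f=np.asarray(pic["frame"]).astype(int); r,g,b=f[...,0],f[...,1],f[...,2]
    m=((g>r+40)&(g>b+30)).astype(np.uint8); m[:, 260:]=0
    out=[]
    mc=cv2.morphologyEx(m,cv2.MORPH_CLOSE,np.ones((9,9)))
    for c,a,l in blobs(mc,60):
        pts=np.argwhere(l)[:,::-1].astype(np.float32)
        rc=cv2.minAreaRect(pts); wt=(f.min(2)-90).clip(0)*l
        ys,xs=np.mgrid[:f.shape[0],:f.shape[1]]
        bub=np.array([(xs*wt).sum(),(ys*wt).sum()])/max(wt.sum(),1)
        V=w(pic,rc[0],.044);B=w(pic,bub,.044); out.append((rc,bub,V[:2],B[:2],(B-V)[:2]*1000))
    return out
def wing(pic,x0,x1,y0,y1):
    f=np.asarray(pic["frame"]).astype(int); m=np.zeros(f.shape[:2],bool); m[y0:y1,x0:x1]=f[y0:y1,x0:x1].max(2)<70
    r=[]
    for c,a,l in blobs(m,20):
        p=np.array([w(pic,q[::-1],.067)[:2] for q in np.argwhere(l)])
        e,v=np.linalg.eigh(np.cov(p.T)); r.append((a,p.mean(0).round(4),np.degrees(np.arctan2(v[1,1],v[0,1])).round(1),(np.sqrt(e)*1000).round(1)))
    return r
def discs(pic):
    f=np.asarray(pic["frame"]).astype(int); m=np.zeros(f.shape[:2],bool); m[188:282,305:440]=f[188:282,305:440].min(2)>100
    return [(w(pic,c,.023)[:2].round(4).tolist(),int(a)) for c,a,l in blobs(m,60,900)]
E
python3 - <<'E'
from h import *
t=get_image("top")
for v in vials(t): print(v)
print(wing(t,88,120,228,248)); print(wing(t,222,245,155,185)); print(discs(t))
f=cv2.cvtColor(np.asarray(t["frame"]),cv2.COLOR_RGB2BGR)
a=cv2.resize(f[150:260,88:252],None,fx=4.8,fy=4.8,interpolation=cv2.INTER_CUBIC); cv2.imwrite("pics/c1.png",a)
E
```

```text
(((109.13958740234375, 195.0457000732422), (8.264657974243164, 30.564985275268555), 4.085616588592529), array([108.29673505, 198.61802947]), array([0.56533687, 0.28252628]), array([0.55793154, 0.28400916]), array([-7.40532753,  1.48287425]))
(((226.5, 235.0), (8.0, 31.0), 90.0), array([232.22200296, 234.76147015]), array([0.47775589, 0.04193031]), array([0.4779821 , 0.03033114]), array([  0.22621499, -11.5991687 ]))
[(np.int32(183), array([0.4758, 0.281 ]), np.float64(93.1), array([ 4.5, 13.2]))]
[(np.int32(147), array([0.607 , 0.0279]), np.float64(-146.9), array([ 4. , 12.5]))]
[([0.5738, -0.1714], 64), ([0.5239, -0.3667], 330), ([0.5215, -0.1547], 330), ([0.4341, -0.2562], 179), ([0.4298, -0.3601], 177), ([0.4178, -0.1726], 182)]
```

View pics/c1.png

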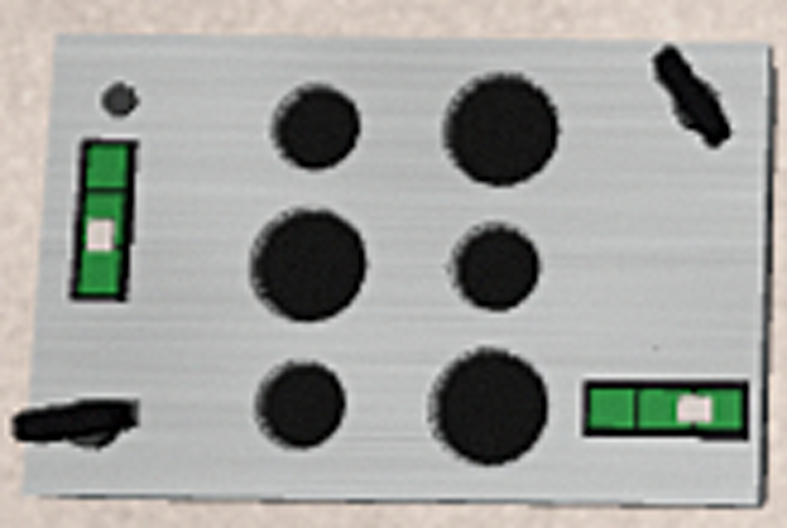

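Emit:
apply_moves(deltas=[85,570,-370,90,-13,85,570,-370,90,-13,85,570,-370,90,-13,85,570,-370,90,-13,85,570,-370,90,-13,85,570,-370,90,-13,85,570,-370,90,-13,85,570,-370,90,-13,85,570,-370,90,-13,85,570,-370,90,-13,85,570,-370,90,-13,85,570,-370,90,-13], squeeze=20)

```text
clock: 2.55
position: [0.5011, -0.1239, 0.1827]
ee_rot: [0.0, 0.953, 0.302, 0.0]
contact_force: [0.7, -0.3, 0.1]
width: 0.085
gripper_force: 0.0
```

```bash
cat >> h.py <<'E'
def go(target,tooly):
    s=get_state(); M=rot(s["ee_rot"]); d=M.T@(np.array(target)-s["position"])*1000
    ty=np.degrees(np.arctan2(M[1,1],M[0,1])); print("delta",d.round(1),"turn",round(((ty-tooly)+90)%180-90,1),"tooly",round(ty,1),"q6",np.degrees(s["qpos"][5]).round(1),"tcp",np.round(s["position"],4),"F",np.round(s["contact_force"],1),"w",round(s["width"],4),"t",s["clock"])
E
python3 - <<'E'
from h import *
go([.606,.025,.069],-55)
t=get_image("top"); s=get_image("scene")
f=np.asarray(t["frame"]).astype(int)
# pockets from dark blobs
m=np.zeros(f.shape[:2],bool); m[160:250,140:212]=f[160:250,140:212].max(2)<60
for c,a,l in blobs(m,60): print(w(t,c,.044)[:2].round(4),a)
for n in ("front_screw_wing","right_screw_wing","start_top"):
  for pic in(t,s): print(n,[(round(d["score"],2),np.round(d["point"],1).tolist(),w(pic,d["point"],.067)[:2].round(4).tolist()) for d in place_of(n,pic)[:2]])
E
```

```text
delta [171.5 -61.4 113.7] turn 0.2 tooly -54.8 q6 33.2 tcp [ 0.5011 -0.1239  0.1827] F [ 0.7 -0.3  0.1] w 0.085 t 2.55
[0.5993 0.1119] 390
[0.6021 0.1913] 213
[0.5426 0.1935] 402
[0.5395 0.1136] 220
[0.4801 0.1157] 410
[0.4831 0.1955] 227
front_screw_wing [(0.45, [100.2, 236.5], [0.4784, 0.2877]), (0.3, [188.9, 175.1], [0.5981, 0.1139])]
front_screw_wing [(0.75, [432.3, 242.0], [0.4808, 0.2863])]
right_screw_wing [(0.74, [191.1, 230.5], [0.4863, 0.1087]), (0.5, [233.8, 168.9], [0.6089, 0.0236])]
right_screw_wing [(0.43, [300.2, 239.3], [0.605, 0.0208])]
start_top [(0.69, [190.5, 232.1], [0.4832, 0.1098])]
start_top [(0.46, [226.2, 247.2], [0.7008, -0.1138])]
```

Emit:
apply_moves(deltas=[85,172,-60,40,0,85,172,-60,40,0,85,172,-60,40,0,85,172,-60,40,0,85,172,-60,40,0,85,172,-60,80,0,85,172,-60,113,0,85,172,-60,113,0,85,172,-60,113,0])

```text
clock: 3.7
position: [0.6048, 0.0211, 0.0685]
ee_rot: [-0.001, 0.954, 0.301, -0.002]
contact_force: [0.5, -0.2, 0.5]
width: 0.0851
gripper_force: 0.0
```

Emit:
apply_moves(deltas=[8,0,0,0,0,8,0,0,0,0,8,0,0,0,0,8,0,0,0,0,8,0,0,0,0,8,0,0,0,0,8,0,0,0,0,8,0,0,0,0,8,0,0,0,0,8,0,0,0,0])

```text
clock: 4.53
position: [0.6043, 0.0256, 0.0713]
ee_rot: [-0.003, 0.953, 0.301, -0.001]
contact_force: [-5.1, 9.0, 10.0]
width: 0.0172
gripper_force: 19.3
```

Emit:
apply_moves(deltas=[8,0,0,0,0,8,0,0,0,0,8,0,0,0,0,8,0,0,0,0,8,0,0,0,0,8,0,0,0,0])

```text
clock: 5.03
position: [0.6043, 0.0256, 0.0712]
ee_rot: [-0.003, 0.954, 0.301, -0.001]
contact_force: [-5.6, 8.8, 10.0]
width: 0.0174
gripper_force: 19.3
```

Run:
```python
from h import *
go([.607,.024,.069],-55)
print(get_state()["moment"])
s=get_image("scene");t=get_image("top")
f=cv2.cvtColor(np.asarray(s["frame"]),cv2.COLOR_RGB2BGR)
g=cv2.cvtColor(np.asarray(t["frame"]),cv2.COLOR_RGB2BGR)
a=cv2.resize(f[190:270,260:345],(400,400),interpolation=cv2.INTER_CUBIC); b=cv2.resize(g[140:240,190:290],(400,400),interpolation=cv2.INTER_CUBIC); cv2.imwrite("pics/c2.png",np.hstack([a,b]))
```

```text
delta [1.3 2.9 2.2] turn 0.1 tooly -54.9 q6 50.4 tcp [0.6043 0.0256 0.0712] F [-5.6  8.8 10. ] w 0.0174 t 5.0333
[ 1.57051833  0.88322717 -0.00887738]
```

View pics/c2.png

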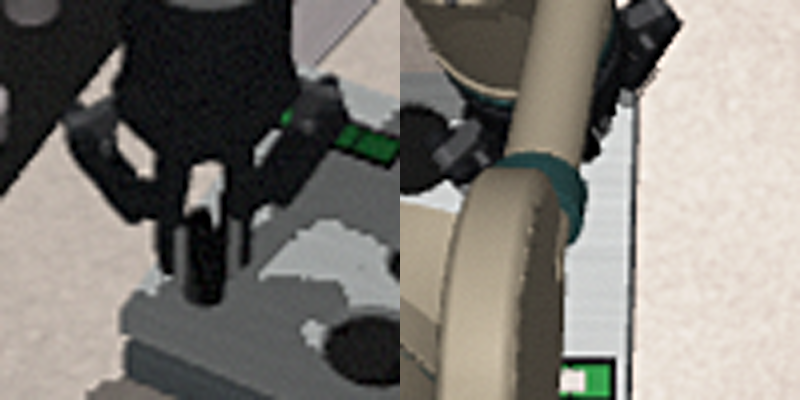

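Emit:
apply_moves(deltas=[40,0,0,0,0,40,0,0,0,0,40,0,-3,-8,0,40,0,-3,-8,0,8,0,-3,-8,0,8,0,-3,-8,0,8,0,-3,-8,0,8,0,-3,-8,0,8,0,-3,-8,0,8,0,-3,-8,0,8,0,-3,-8,0,8,0,-3,-8,0])

```text
clock: 6.13
position: [0.6038, 0.0256, 0.0779]
ee_rot: [-0.001, 0.953, 0.302, -0.0]
contact_force: [-2.4, 3.8, 5.2]
width: 0.0114
gripper_force: 25.2
```

Emit:
apply_moves(deltas=[8,0,-1,0,-6,8,0,-1,0,-12,8,0,-1,0,-18,8,0,-1,0,-24,8,0,-1,0,-30,8,0,-1,0,-36,8,0,-1,0,-42,8,0,-1,0,-48,8,0,-1,0,-54,8,0,-1,0,-60,8,0,-1,0,-65,8,0,-1,0,-65], squeeze=40)

```text
clock: 7.13
position: [0.6074, 0.0243, 0.078]
ee_rot: [0.003, 0.641, 0.768, 0.001]
contact_force: [5.0, -1.7, -1.3]
width: 0.0108
gripper_force: 43.5
```

Run:
```python
from h import *
go([.607,.024,.069],-55)
t=get_image("top"); 
for v in vials(t): print(v[2:],v[0],v[1])
s=get_image("scene"); save(s,"s1.png")
```

```text
delta [-0.2 -0.5  9. ] turn 65.3 tooly 10.3 q6 -14.5 tcp [0.6074 0.0243 0.078 ] F [ 5.  -1.7 -1.3] w 0.0108 t 7.1333
(array([0.47737225, 0.02470445]), array([0.47836984, 0.03334105]), array([0.99758885, 8.63660327])) ((235.0, 235.0), (8.0, 14.0), 90.0) [230.73595868 234.60361524]
```

Emit:
apply_moves(deltas=[8,0,0,0,-6,8,0,0,0,-12,8,0,0,0,-18,8,0,0,0,-24,8,0,0,0,-30,8,0,0,0,-36,8,0,0,0,-42,8,0,0,0,-48,8,0,0,0,-54,8,0,0,0,-60,8,0,0,0,-64,8,0,0,0,-64])

```text
clock: 8.23
position: [0.6101, 0.0268, 0.0781]
ee_rot: [0.006, 0.138, 0.99, 0.002]
contact_force: [10.9, 5.4, -5.5]
width: 0.011
gripper_force: 42.9
```

Emit:
apply_moves(deltas=[8,0,0,0,0,85,0,0,0,0,85,0,0,0,0,85,0,0,0,0,85,0,0,-30,0,85,0,0,-60,0,85,0,0,-60,0])

```text
clock: 8.82
position: [0.607, 0.025, 0.143]
ee_rot: [0.005, 0.138, 0.99, -0.0]
contact_force: [1.2, -0.0, 0.8]
width: 0.0814
gripper_force: 0.0
```

Run:
```python
from h import *
go([.479,.287,.14],3)
s=get_image("scene"); t=get_image("top")
for v in vials(t): print(v[2:],v[0],v[1])
f=cv2.cvtColor(np.asarray(s["frame"]),cv2.COLOR_RGB2BGR)
a=cv2.resize(f[195:305,280:450],None,fx=4.7,fy=4.7,interpolation=cv2.INTER_CUBIC); cv2.imwrite("pics/c3.png",a)
```

```text
delta [194.8 217.    1.4] turn 71.1 tooly 74.1 q6 -78.3 tcp [0.607 0.025 0.143] F [ 1.2 -0.   0.8] w 0.0814 t 8.8167
(array([0.57578232, 0.28194268]), array([0.55881077, 0.28301335]), array([-16.97154893,   1.07066378])) ((109.59143829345703, 190.03697204589844), (8.046798706054688, 20.460079193115234), 3.5763344764709473) [108.79680116 198.18466012]
(array([0.47750765, 0.03078412]), array([0.47857376, 0.04130806]), array([ 1.06611206, 10.52393487])) ((232.0, 235.0), (8.0, 20.0), 90.0) [226.8051463  234.59057896]
```

View pics/c3.png

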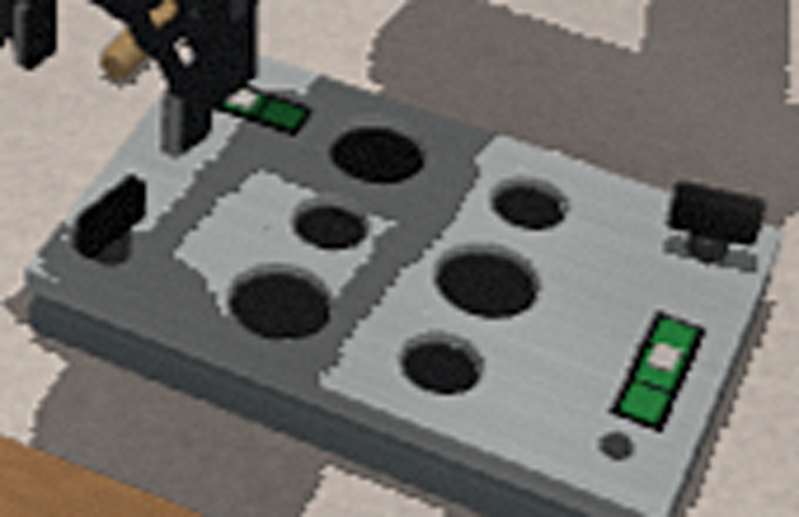

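Emit:
apply_moves(deltas=[85,195,217,0,7,85,195,217,0,14,85,195,217,0,21,85,195,217,0,28,85,195,217,0,35,85,195,217,0,42,85,195,217,0,49,85,195,217,0,56,85,195,217,0,63,85,195,217,0,69,85,195,217,0,69,85,195,217,0,69], squeeze=20)

```text
clock: 9.92
position: [0.4746, 0.2871, 0.1364]
ee_rot: [-0.0, 0.674, 0.739, -0.001]
contact_force: [0.3, 0.7, 0.6]
width: 0.0851
gripper_force: 0.0
```

Emit:
apply_moves(deltas=[85,0,0,33,0,85,0,0,65,0,85,0,0,65,0,85,0,0,65,0,8,0,0,65,0,8,0,0,65,0,8,0,0,65,0,8,0,0,65,0,8,0,0,65,0,8,0,0,65,0,8,0,0,65,0,8,0,0,65,0])

```text
clock: 10.92
position: [0.4755, 0.2877, 0.0733]
ee_rot: [0.0, 0.674, 0.738, 0.0]
contact_force: [-1.0, 0.1, 5.4]
width: 0.0112
gripper_force: 22.1
```

Emit:
apply_moves(deltas=[8,0,0,0,0,8,0,0,0,0,8,0,0,0,0,8,0,0,0,0])

```text
clock: 11.25
position: [0.4754, 0.2877, 0.0734]
ee_rot: [0.0, 0.674, 0.738, 0.0]
contact_force: [-1.3, -0.1, 6.0]
width: 0.0112
gripper_force: 22.1
```

Run:
```python
from h import *
go([.479,.287,.077],5)
```

```text
delta [-1.   3.5 -3.6] turn 0.2 tooly 5.2 q6 18.8 tcp [0.4754 0.2877 0.0734] F [-1.3 -0.1  6. ] w 0.0112 t 11.25
```

Emit:
apply_moves(deltas=[8,0,0,-2,-7,8,0,0,-2,-14,8,0,0,-2,-21,8,0,0,-2,-28,8,0,0,-2,-35,8,0,0,-2,-42,8,0,0,-2,-49,8,0,0,-2,-56,8,0,0,-2,-63,8,0,0,-2,-70,8,0,0,-2,-76,8,0,0,-2,-80], squeeze=40)

```text
clock: 12.25
position: [0.4713, 0.2836, 0.0734]
ee_rot: [-0.004, 0.039, 0.999, -0.004]
contact_force: [-5.3, -9.9, 4.4]
width: 0.0107
gripper_force: 44.9
```

Emit:
apply_moves(deltas=[8,0,0,0,0,8,0,0,0,0,85,0,0,0,0,85,0,0,0,0,85,0,0,0,0,85,0,0,-40,0,85,0,0,-80,0,85,0,0,-110,0,85,0,0,-110,0])

```text
clock: 13.0
position: [0.4799, 0.2899, 0.1917]
ee_rot: [0.007, 0.042, 0.999, 0.003]
contact_force: [0.8, 0.0, 1.1]
width: 0.0853
gripper_force: 0.0
```

Run:
```python
from h import *
go([.5215,-.1547,.16],90)
s=get_image("scene"); t=get_image("top")
for v in vials(t): print(v[2:],v[0],v[1])
f=cv2.cvtColor(np.asarray(s["frame"]),cv2.COLOR_RGB2BGR)
a=cv2.resize(f[195:305,280:450],None,fx=4.7,fy=4.7,interpolation=cv2.INTER_CUBIC); cv2.imwrite("pics/c4.png",a)
print(discs(t))
```

```text
delta [ -78.4 -439.7   29.5] turn -4.8 tooly 85.2 q6 -61.2 tcp [0.4799 0.2899 0.1917] F [0.8 0.  1.1] w 0.0853 t 13.0
(array([0.56542067, 0.28258817]), array([0.56485048, 0.28370333]), array([-0.57019155,  1.11516101])) ((109.11077880859375, 195.00616455078125), (8.209563255310059, 30.39756965637207), 3.1798300743103027) [108.55810736 195.29164361]
(array([0.47775589, 0.04193031]), array([0.47855373, 0.04123495]), array([ 0.79784481, -0.69535782])) ((226.5, 235.0), (8.0, 31.0), 90.0) [226.84125747 234.59963627]
[([0.5738, -0.1704], 63), ([0.5238, -0.3666], 329), ([0.5214, -0.1547], 331), ([0.4341, -0.2562], 178), ([0.4299, -0.3601], 176), ([0.4177, -0.1726], 181)]
```

View pics/c4.png

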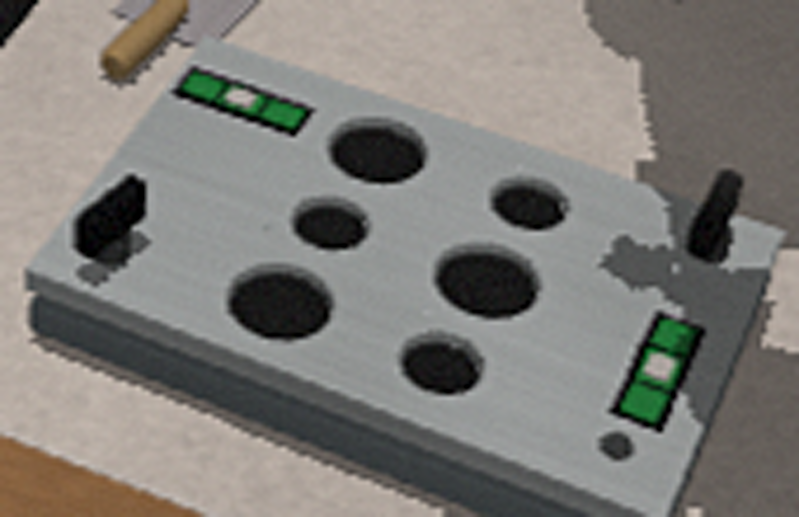

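Both bubbles are centred between their marks. Next, an accurate grid fit for the pockets.

```bash
cat > fit.py <<'E'
from h import *
from scipy.optimize import least_squares
g=[(-60,-40,'L'),(0,-40,'s'),(60,-40,'L'),(-60,40,'s'),(0,40,'L'),(60,40,'s')]
G=np.array([[a,b] for a,b,_ in g])/1000
def grid(p): c,s=np.cos(p[2]),np.sin(p[2]); return G@np.array([[c,s],[-s,c]])+p[:2]
for nm in("top","scene"):
    pic=get_image(nm); f=np.asarray(pic["frame"]).astype(int); m=f.max(2)<100
    pr=grid([.541,.1536,-.031]); o=[]
    bl=blobs(m,50,2000)
    for P in pr:
        q=px(pic,[*P,.044]); c=min(bl,key=lambda b:np.linalg.norm(b[0]-q)); o.append(w(pic,c[0],.044)[:2])
    o=np.array(o); r=least_squares(lambda p:(grid(p)-o).ravel(),[.54,.15,0])
    print(nm,r.x.round(4),(r.fun*1000).round(1)); print(grid(r.x).round(4).tolist())
    if nm=="scene":
        for k in("large0","small0"): print([(round(d["score"],2),w(pic,d["point"],.013)[:2].round(4).tolist()) for d in place_of(k,pic)])
go([.5214,-.1547,.13],-2)
E
python3 fit.py
```

```text
top [ 0.5415  0.1541 -0.0347] [-0.4  0.2  0.3 -0.1  0.3 -0.2 -0.3  0.1  0.1 -0.   0.   0.2]
[[0.4801, 0.1162], [0.5401, 0.1141], [0.6001, 0.112], [0.4829, 0.1962], [0.5429, 0.1941], [0.6028, 0.192]]
scene [ 0.5423  0.1568 -0.0373] [ 0.3 -0.2 -0.1  0.5 -0.2 -0.1  0.2  0.1 -0.3 -0.2  0.1 -0. ]
[[0.4808, 0.1191], [0.5408, 0.1168], [0.6007, 0.1146], [0.4838, 0.199], [0.5438, 0.1968], [0.6037, 0.1946]]
[(0.64, [0.5278, -0.1418]), (0.63, [0.5197, -0.3649])]
[(0.68, [0.4216, -0.1744]), (0.62, [0.4401, -0.2523]), (0.51, [0.436, -0.3635]), (0.29, [0.4441, 0.1102])]
delta [ -84.  -436.3   53.4] turn 87.2 tooly 85.2 q6 -61.2 tcp [0.4746 0.2872 0.1829] F [ 0.4  0.  -0.2] w 0.0853 t 13.3
```

Emit:
apply_moves(deltas=[70,-84,-436,53,87,70,-84,-436,53,87,70,-84,-436,53,87,70,-84,-436,53,87,70,-84,-436,53,87,70,-84,-436,53,87,70,-84,-436,53,87,70,-84,-436,53,87,70,-84,-436,53,87,70,-84,-436,53,87,70,-84,-436,53,87,70,-84,-436,53,87], squeeze=20)

```text
clock: 14.3
position: [0.5228, -0.1598, 0.1295]
ee_rot: [0.0, 0.716, 0.698, -0.001]
contact_force: [1.1, 1.3, 0.3]
width: 0.0702
gripper_force: 0.0
```

Emit:
apply_moves(deltas=[70,0,0,0,0,70,0,0,0,0,70,0,0,0,0])

```text
clock: 14.55
position: [0.5219, -0.153, 0.1309]
ee_rot: [-0.001, 0.711, 0.703, -0.0]
contact_force: [0.4, 0.8, 0.0]
width: 0.0698
gripper_force: 0.0
```

```bash
python3 -c "
from h import *
go([.5214,-.1547,.027],-2)"
```

```text
delta [ -1.8  -0.3 103.9] turn 1.4 tooly -0.6 q6 -23.1 tcp [ 0.5219 -0.153   0.1309] F [0.4 0.8 0. ] w 0.0698 t 14.55
```

Emit:
apply_moves(deltas=[70,0,0,40,0,70,0,0,75,0,70,0,0,104,0,70,0,0,104,0,35,0,0,104,0,35,0,0,104,0,35,0,0,104,0,35,0,0,104,0,35,0,0,104,0,35,0,0,104,0,35,0,0,104,0])

```text
clock: 15.47
position: [0.5238, -0.1541, 0.0294]
ee_rot: [0.001, 0.712, 0.702, 0.001]
contact_force: [-0.1, 1.8, 7.2]
width: 0.0428
gripper_force: 21.5
```

```bash
python3 -c "
from h import *
go([.5214,-.1547,.027],-92)
s=get_image('scene'); f=cv2.cvtColor(np.asarray(s['frame']),cv2.COLOR_RGB2BGR)
cv2.imwrite('pics/c5.png',cv2.resize(f[160:260,190:320],None,fx=5,fy=5,interpolation=cv2.INTER_CUBIC))"
```

```text
delta [-0.6 -2.4  2.4] turn -88.8 tooly -0.8 q6 -23.0 tcp [ 0.5238 -0.1541  0.0294] F [-0.1  1.8  7.2] w 0.0428 t 15.4667
```

View pics/c5.png

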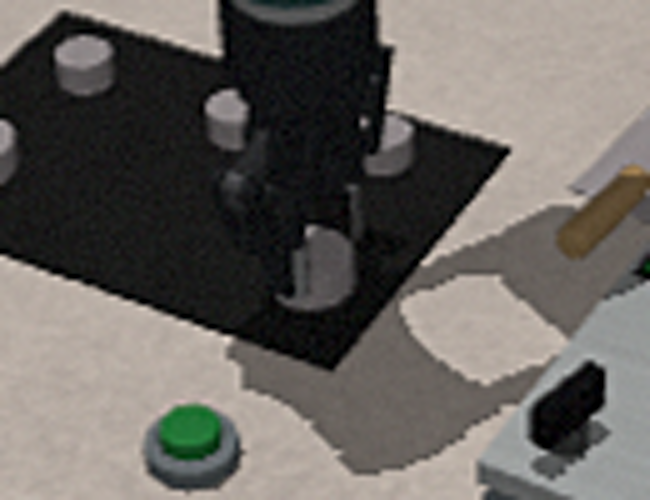

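Emit:
apply_moves(deltas=[65,0,0,0,0,65,0,0,0,0,65,0,2,0,0,65,0,2,0,0])

```text
clock: 15.85
position: [0.5249, -0.1542, 0.0277]
ee_rot: [0.0, 0.712, 0.702, 0.0]
contact_force: [-1.2, -0.0, 0.2]
width: 0.0649
gripper_force: 0.0
```

Emit:
apply_moves(deltas=[65,0,0,0,7,65,0,0,0,14,65,0,0,0,21,65,0,0,0,28,65,0,0,0,35,65,0,0,0,42,65,0,0,0,49,65,0,0,0,56,65,0,0,0,63,65,0,0,0,70,65,0,0,0,77,65,0,0,0,84])

```text
clock: 16.85
position: [0.5245, -0.1541, 0.0275]
ee_rot: [0.0, 0.999, 0.042, -0.0]
contact_force: [0.3, 0.3, 0.5]
width: 0.065
gripper_force: 0.0
```

Emit:
apply_moves(deltas=[65,0,0,0,6,65,0,0,0,6,35,0,0,0,6,35,0,0,0,6,35,0,0,0,6,35,0,0,0,6,35,0,0,0,6,35,0,0,0,6,35,0,0,0,6], squeeze=40)

```text
clock: 17.6
position: [0.5247, -0.1544, 0.028]
ee_rot: [0.0, 1.0, -0.006, 0.0]
contact_force: [-1.1, -2.0, 5.3]
width: 0.0421
gripper_force: 40.5
```

```bash
python3 -c "
from h import *
go([.5214,-.1547,.027],-92)"
```

```text
delta [-3.3  0.4  1. ] turn 1.3 tooly -90.7 q6 67.1 tcp [ 0.5247 -0.1544  0.028 ] F [-1.1 -2.   5.3] w 0.0421 t 17.6
```

Emit:
apply_moves(deltas=[35,0,0,-40,0,35,0,0,-80,0,35,-42,-271,-85,0,35,-42,-271,-85,0,35,-42,-271,-85,0,35,-42,-271,-85,0,35,-42,-271,-85,0,35,-42,-271,-85,0,35,-42,-271,-85,0,35,-42,-271,-85,0,35,-42,-271,-70,0,35,-42,-271,-50,0])

```text
clock: 18.6
position: [0.487, 0.1184, 0.0779]
ee_rot: [-0.0, 1.0, -0.006, 0.002]
contact_force: [0.5, -1.1, -2.9]
width: 0.0418
gripper_force: 42.6
```

Emit:
apply_moves(deltas=[35,0,0,0,0,35,0,0,0,0,35,0,0,0,0])

```text
clock: 18.85
position: [0.4863, 0.1173, 0.0777]
ee_rot: [-0.0, 1.0, -0.007, -0.0]
contact_force: [-0.0, 0.9, -3.2]
width: 0.0421
gripper_force: 42.4
```

```bash
python3 -c "
from h import *
go([.482,.1169,.064],-92)"
```

```text
delta [-4.3  0.4 13.7] turn 1.2 tooly -90.8 q6 96.4 tcp [0.4863 0.1173 0.0777] F [-0.   0.9 -3.2] w 0.0421 t 18.85
```

Emit:
apply_moves(deltas=[35,-4.3,0.4,0,0,35,-4.3,0.4,0,0,35,-4.3,0.4,5,0,35,-4.3,0.4,9,0,35,-4.3,0.4,12,0,35,-4.3,0.4,14,0,35,-4.3,0.4,14,0])

```text
clock: 19.43
position: [0.4815, 0.1172, 0.063]
ee_rot: [0.0, 1.0, -0.007, -0.001]
contact_force: [0.2, 0.1, -2.8]
width: 0.0423
gripper_force: 42.5
```

```bash
python3 -c "
from h import *
go([.482,.1169,.064],-92); print(get_state()['moment'])
s=get_image('scene'); f=cv2.cvtColor(np.asarray(s['frame']),cv2.COLOR_RGB2BGR)
cv2.imwrite('pics/c6.png',cv2.resize(f[170:290,290:450],None,fx=5,fy=5,interpolation=cv2.INTER_CUBIC))"
```

```text
delta [ 0.5  0.3 -1. ] turn 1.2 tooly -90.8 q6 96.4 tcp [0.4815 0.1172 0.063 ] F [ 0.2  0.1 -2.8] w 0.0423 t 19.4333
[-0.05962453 -0.02513815 -0.0163043 ]
```

Emit:
apply_moves(deltas=[52,0,0,0,0,52,0,0,0,0,52,0,0,0,0,52,0,0,-20,0,52,0,0,-60,0,60,0,0,-90,0,60,0,0,-90,0,60,0,0,-90,0])

```text
clock: 20.15
position: [0.4835, 0.1174, 0.1559]
ee_rot: [-0.0, 1.0, -0.007, 0.003]
contact_force: [0.0, 0.2, 0.4]
width: 0.06
gripper_force: 0.0
```

```bash
python3 -c "
from h import *
go([.5258,-.3666,.1],-92)
s=get_image('scene'); t=get_image('top'); f=cv2.cvtColor(np.asarray(s['frame']),cv2.COLOR_RGB2BGR)
cv2.imwrite('pics/c6.png',cv2.resize(f[170:310,290:450],None,fx=4,fy=4,interpolation=cv2.INTER_CUBIC))
print(discs(t)); print([v[3:] for v in vials(t)])
for pic in (t,s): print([(round(d['score'],2),w(pic,d['point'],.047)[:2].round(4).tolist()) for d in place_of('large0',pic)])"
```

```text
delta [ 48.6 483.4  55.9] turn 1.2 tooly -90.8 q6 96.4 tcp [0.4835 0.1174 0.1559] F [0.  0.2 0.4] w 0.06 t 20.15
[([0.5737, -0.17], 68), ([0.5238, -0.3667], 331), ([0.434, -0.2562], 181), ([0.4296, -0.36], 181), ([0.4176, -0.1725], 185)]
[(array([0.47856516, 0.04128787]), array([-0.18376127, -1.42391155]))]
[(0.67, [0.5134, -0.3496]), (0.62, [0.4835, 0.1124])]
[(0.8, [0.4781, 0.1265]), (0.69, [0.5517, -0.3418]), (0.61, [0.5318, -0.2295])]
```

View pics/c6.png

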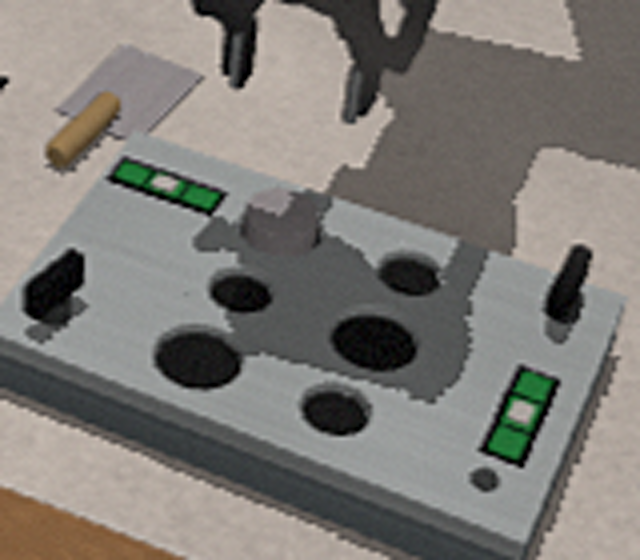

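Emit:
apply_moves(deltas=[70,49,483,40,0,70,49,483,40,0,70,49,483,40,0,70,49,483,40,0,70,49,483,40,0,70,49,483,40,0,70,49,483,40,0,70,49,483,40,0,70,49,483,40,0,70,49,483,40,0,70,49,483,40,0,70,49,483,40,0], squeeze=40)

```text
clock: 21.35
position: [0.5236, -0.37, 0.1115]
ee_rot: [-0.0, 1.0, -0.008, -0.001]
contact_force: [0.8, -0.0, -0.0]
width: 0.07
gripper_force: 0.0
```

Emit:
apply_moves(deltas=[70,0,0,0,0,70,0,0,0,0,70,0,0,0,0,70,0,0,0,0,70,0,0,0,0])

```text
clock: 21.77
position: [0.5242, -0.3647, 0.1136]
ee_rot: [-0.0, 1.0, -0.006, -0.0]
contact_force: [-1.2, 0.3, -0.7]
width: 0.07
gripper_force: 0.0
```

```bash
python3 -c "
from h import *
go([.526,-.3666,.027],-92)"
```

```text
delta [ 1.9  2.  86.6] turn 1.3 tooly -90.7 q6 49.6 tcp [ 0.5242 -0.3647  0.1136] F [-1.2  0.3 -0.7] w 0.07 t 21.7667
```

Emit:
apply_moves(deltas=[70,2,2,40,0,70,2,2,75,0,70,2,2,87,0,70,2,2,87,0,35,2,2,87,0,35,2,2,87,0,35,2,2,87,0,35,2,2,87,0,35,2,2,87,0,35,2,2,87,0,35,2,2,87,0])

```text
clock: 22.68
position: [0.5276, -0.3691, 0.0292]
ee_rot: [0.001, 1.0, -0.007, 0.002]
contact_force: [0.3, 1.1, 6.6]
width: 0.0419
gripper_force: 41.4
```

Emit:
apply_moves(deltas=[35,0,0,0,0,35,0,0,0,0])

```text
clock: 22.85
position: [0.5276, -0.3691, 0.0292]
ee_rot: [0.001, 1.0, -0.007, 0.002]
contact_force: [-0.2, 1.4, 6.3]
width: 0.042
gripper_force: 41.4
```

```bash
python3 -c "
from h import *
go([.601,.1127,.115],-92)"
```

```text
delta [  67.  -482.6  -86.7] turn 1.2 tooly -90.8 q6 49.6 tcp [ 0.5276 -0.3691  0.0292] F [-0.2  1.4  6.3] w 0.042 t 22.85
```

Emit:
apply_moves(deltas=[35,0,0,-40,0,35,0,0,-80,0,35,0,-30,-108,0,35,68,-483,-108,0,35,68,-483,-108,0,35,68,-483,-108,0,35,68,-483,-108,0,35,68,-483,-108,0,35,68,-483,-108,0,35,68,-483,-108,0,35,68,-483,-108,0,35,68,-483,-108,0])

```text
clock: 23.85
position: [0.5873, 0.0334, 0.1352]
ee_rot: [0.0, 1.0, -0.007, 0.0]
contact_force: [0.2, -0.9, -2.8]
width: 0.0417
gripper_force: 42.1
```

Emit:
apply_moves(deltas=[35,0,-120,0,0,35,0,-120,0,0,35,0,-120,0,0,35,0,-120,0,0,35,0,-120,0,0])

```text
clock: 24.27
position: [0.5887, 0.1536, 0.1348]
ee_rot: [0.0, 1.0, -0.005, 0.0]
contact_force: [-0.6, -0.6, -2.4]
width: 0.0417
gripper_force: 42.1
```

```bash
python3 -c "
from h import *
go([.602,.1127,.064],-92)"
```

```text
delta [13.7 40.7 70.8] turn 1.5 tooly -90.5 q6 98.6 tcp [0.5887 0.1536 0.1348] F [-0.6 -0.6 -2.4] w 0.0417 t 24.2667
```

Emit:
apply_moves(deltas=[35,13.7,40.7,0,0,35,13.7,40.7,20,0,35,13.7,40.7,40,0,35,13.7,40.7,52,0,35,13.7,40.7,52,0,35,13.7,40.7,52,0])

```text
clock: 24.77
position: [0.6017, 0.1092, 0.0822]
ee_rot: [0.0, 1.0, -0.008, -0.001]
contact_force: [0.8, 0.7, -2.3]
width: 0.0417
gripper_force: 42.2
```

```bash
python3 -c "
from h import *
go([.602,.1127,.065],-92)"
```

```text
delta [ 0.3 -3.5 17.2] turn 1.1 tooly -90.9 q6 94.7 tcp [0.6017 0.1092 0.0822] F [ 0.8  0.7 -2.3] w 0.0417 t 24.7667
```

Emit:
apply_moves(deltas=[35,0,0,0,0,35,0,0,0,0,35,0,0,0,0])

```text
clock: 25.02
position: [0.6029, 0.1106, 0.0839]
ee_rot: [0.0, 1.0, -0.007, 0.001]
contact_force: [0.1, 0.3, -1.9]
width: 0.0419
gripper_force: 42.2
```

```bash
python3 -c "
from h import *
go([.602,.1127,.065],-92)"
```

```text
delta [-1.  -2.1 18.9] turn 1.2 tooly -90.8 q6 94.7 tcp [0.6029 0.1106 0.0839] F [ 0.1  0.3 -1.9] w 0.0419 t 25.0167
```

Emit:
apply_moves(deltas=[35,-1,-2,0,0,35,-1,-2,5,0,35,-1,-2,9,0,35,-1,-2,13,0,35,-1,-2,16,0,35,-1,-2,18,0,35,-1,-2,18,0,35,-1,-2,18,0])

```text
clock: 25.68
position: [0.6014, 0.1127, 0.0643]
ee_rot: [0.0, 1.0, -0.007, 0.0]
contact_force: [1.7, -0.5, -3.4]
width: 0.0418
gripper_force: 42.2
```

```bash
python3 -c "
from h import *
go([.602,.1127,.065],-92)"
```

```text
delta [ 0.6  0.  -0.7] turn 1.2 tooly -90.8 q6 94.9 tcp [0.6014 0.1127 0.0643] F [ 1.7 -0.5 -3.4] w 0.0418 t 25.6833
```

Emit:
apply_moves(deltas=[52,0,0,0,0,52,0,0,0,0,52,0,0,0,0,52,0,0,-20,0,52,0,0,-60,0,60,0,0,-80,0,60,0,0,-80,0,60,0,0,-80,0,60,0,0,-80,0])

```text
clock: 26.43
position: [0.6003, 0.1127, 0.1441]
ee_rot: [0.0, 1.0, -0.007, -0.001]
contact_force: [0.4, 0.3, 0.7]
width: 0.0599
gripper_force: 0.0
```

```bash
python3 -c "
from h import *
go([.419,-.1725,.1],-92)
s=get_image('scene'); t=get_image('top'); f=cv2.cvtColor(np.asarray(s['frame']),cv2.COLOR_RGB2BGR)
cv2.imwrite('pics/c7.png',cv2.resize(f[170:310,290:450],None,fx=4,fy=4,interpolation=cv2.INTER_CUBIC))
print(discs(t)); print([v[3:] for v in vials(t)])"
```

```text
delta [-177.3  287.6   44.4] turn 1.2 tooly -90.8 q6 94.9 tcp [0.6003 0.1127 0.1441] F [0.4 0.3 0.7] w 0.0599 t 26.4333
[([0.5735, -0.1789], 80), ([0.4339, -0.2562], 184), ([0.4296, -0.36], 185), ([0.4176, -0.1727], 189)]
[(array([0.47858542, 0.0413064 ]), array([ 0.80696152, -1.63721051]))]
```

View pics/c7.png

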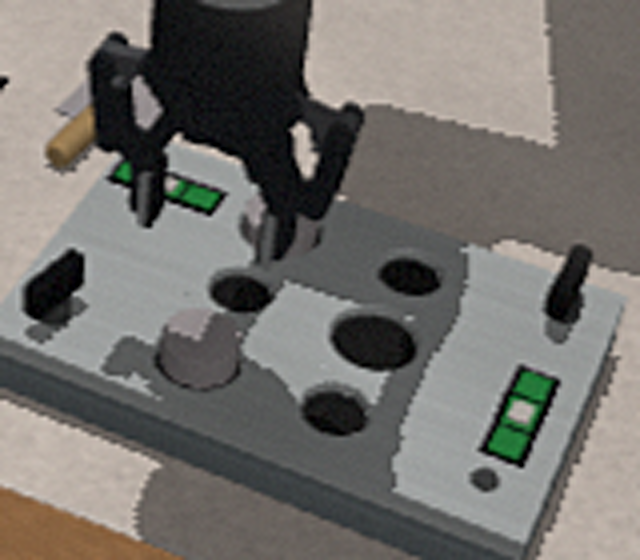

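Both large discs are seated. Next come the small ones.

Emit:
apply_moves(deltas=[60,-177,288,30,0,60,-177,288,30,0,60,-177,288,30,0,60,-177,288,30,0,60,-177,288,30,0,60,-177,288,30,0,60,-177,288,30,0,60,-177,288,30,0,60,-177,288,30,0,60,-177,288,30,0,60,-177,288,30,0,60,-177,288,30,0])

```text
clock: 27.53
position: [0.4208, -0.1718, 0.1143]
ee_rot: [-0.0, 1.0, -0.006, -0.0]
contact_force: [-0.8, -0.5, 0.4]
width: 0.06
gripper_force: 0.0
```

Emit:
apply_moves(deltas=[60,0,0,0,0,60,0,0,0,0,60,0,0,0,0])

```text
clock: 27.78
position: [0.4209, -0.1718, 0.1147]
ee_rot: [-0.0, 1.0, -0.006, 0.0]
contact_force: [-0.1, 0.0, 1.1]
width: 0.06
gripper_force: 0.0
```

```bash
python3 -c "
from h import *
go([.419,-.1725,.027],-92)"
```

```text
delta [-1.9  0.7 87.7] turn 1.3 tooly -90.7 q6 59.7 tcp [ 0.4209 -0.1718  0.1147] F [-0.1  0.   1.1] w 0.06 t 27.7833
```

Emit:
apply_moves(deltas=[60,-2,0.7,40,0,60,-2,0.7,75,0,60,-2,0.7,88,0,60,-2,0.7,88,0,25,-2,0.7,88,0,25,-2,0.7,88,0,25,-2,0.7,88,0,25,-2,0.7,88,0,25,-2,0.7,88,0,25,-2,0.7,88,0,25,-2,0.7,88,0,25,-2,0.7,88,0])

```text
clock: 28.78
position: [0.4196, -0.174, 0.028]
ee_rot: [0.001, 1.0, -0.007, 0.002]
contact_force: [0.7, 1.9, 6.3]
width: 0.0304
gripper_force: 40.0
```

```bash
python3 -c "
from h import *
go([.5411,.1148,.135],-92)"
```

```text
delta [ 117.8 -290.3 -107. ] turn 1.2 tooly -90.8 q6 59.4 tcp [ 0.4196 -0.174   0.028 ] F [0.7 1.9 6.3] w 0.0304 t 28.7833
```

Emit:
apply_moves(deltas=[25,0,0,-40,0,25,0,0,-80,0,25,20,-30,-107,0,25,118,-290,-107,0,25,118,-290,-107,0,25,118,-290,-107,0,25,118,-290,-107,0,25,118,-290,-107,0,25,118,-290,-107,0,25,118,-290,-107,0,25,118,-290,-107,0,25,118,-290,-107,0])

```text
clock: 29.78
position: [0.5403, 0.1163, 0.1336]
ee_rot: [0.0, 1.0, -0.005, -0.0]
contact_force: [-0.8, -0.5, -1.1]
width: 0.03
gripper_force: 40.3
```

Emit:
apply_moves(deltas=[25,0,0,20,0,25,0,0,40,0,25,0,0,50,0,25,0,0,50,0,25,0,0,50,0,25,0,0,50,0])

```text
clock: 30.28
position: [0.5408, 0.1143, 0.0845]
ee_rot: [0.0, 1.0, -0.007, 0.001]
contact_force: [0.4, -0.3, -0.6]
width: 0.0301
gripper_force: 40.3
```

```bash
python3 -c "
from h import *
go([.5411,.1148,.064],-92)"
```

```text
delta [ 0.3 -0.6 20.5] turn 1.2 tooly -90.8 q6 95.6 tcp [0.5408 0.1143 0.0845] F [ 0.4 -0.3 -0.6] w 0.0301 t 30.2833
```

Emit:
apply_moves(deltas=[25,0.3,-0.5,5,0,25,0.3,-0.5,9,0,25,0.3,-0.5,13,0,25,0.3,-0.5,17,0,25,0.3,-0.5,20,0,25,0.3,-0.5,20,0,25,0.3,-0.5,20,0])

```text
clock: 30.87
position: [0.5403, 0.1154, 0.0633]
ee_rot: [0.0, 1.0, -0.007, -0.0]
contact_force: [-0.0, 0.3, -1.3]
width: 0.0299
gripper_force: 40.3
```

```bash
python3 -c "
from h import *
go([.5411,.1148,.064],-92)"
```

```text
delta [ 0.8  0.6 -0.7] turn 1.2 tooly -90.8 q6 95.6 tcp [0.5403 0.1154 0.0633] F [-0.   0.3 -1.3] w 0.0299 t 30.8667
```

No contact and it is at depth. Releasing, then on to the next disc.

Emit:
apply_moves(deltas=[42,0,0,0,0,42,0,0,0,0,42,0,0,0,0,42,0,0,-20,0,42,0,0,-60,0,60,0,0,-80,0,60,0,0,-80,0,60,0,0,-80,0,60,0,0,-80,0])

```text
clock: 31.62
position: [0.5398, 0.1153, 0.1432]
ee_rot: [0.0, 1.0, -0.007, -0.0]
contact_force: [0.2, 0.6, -0.4]
width: 0.0601
gripper_force: 0.0
```

```bash
python3 -c "
from h import *
go([.4352,-.2565,.115],-92)
t=get_image('top')
print(discs(t))"
```

```text
delta [-99.5 373.2  28.3] turn 1.2 tooly -90.8 q6 95.6 tcp [0.5398 0.1153 0.1432] F [ 0.2  0.6 -0.4] w 0.0601 t 31.6167
[([0.5735, -0.1789], 80), ([0.4339, -0.2563], 183), ([0.4295, -0.3601], 183)]
```

Emit:
apply_moves(deltas=[60,-99.5,373,28,0,60,-99.5,373,28,0,60,-99.5,373,28,0,60,-99.5,373,28,0,60,-99.5,373,28,0,60,-99.5,373,28,0,60,-99.5,373,28,0,60,-99.5,373,28,0,60,-99.5,373,28,0,60,-99.5,373,28,0,60,-99.5,373,28,0,60,-99.5,373,28,0])

```text
clock: 32.67
position: [0.435, -0.2559, 0.1144]
ee_rot: [-0.001, 1.0, -0.008, -0.001]
contact_force: [0.7, 0.9, -0.4]
width: 0.0598
gripper_force: 0.0
```

Emit:
apply_moves(deltas=[60,0,0,0,0,60,0,0,0,0,60,0,0,0,0])

```text
clock: 32.92
position: [0.4362, -0.2547, 0.1156]
ee_rot: [-0.0, 1.0, -0.006, -0.0]
contact_force: [0.0, -0.1, -0.3]
width: 0.0602
gripper_force: 0.0
```

```bash
python3 -c "
from h import *
go([.4352,-.2565,.027],-92)
print(discs(get_image('top')))"
```

```text
delta [-1.   1.9 88.6] turn 1.3 tooly -90.7 q6 52.5 tcp [ 0.4362 -0.2547  0.1156] F [ 0.  -0.1 -0.3] w 0.0602 t 32.9167
[([0.5737, -0.1709], 65), ([0.5131, -0.3819], 393), ([0.4686, -0.3884], 159), ([0.4184, -0.3245], 696)]
```

Emit:
apply_moves(deltas=[60,-1,2,40,0,60,-1,2,75,0,60,-1,2,88,0,60,-1,2,88,0,25,-1,2,88,0,25,-1,2,88,0,25,-1,2,88,0,25,-1,2,88,0,25,-1,2,88,0,25,-1,2,88,0,25,-1,2,88,0,25,-1,2,88,0])

```text
clock: 33.97
position: [0.4362, -0.2588, 0.0293]
ee_rot: [0.001, 1.0, -0.007, 0.002]
contact_force: [0.4, 1.0, 7.0]
width: 0.0302
gripper_force: 40.1
```

```bash
python3 -c "
from h import *
go([.6038,.1927,.135],-92)"
```

```text
delta [ 161.6 -453.6 -106. ] turn 1.2 tooly -90.8 q6 52.2 tcp [ 0.4362 -0.2588  0.0293] F [0.4 1.  7. ] w 0.0302 t 33.9667
```

Emit:
apply_moves(deltas=[25,0,0,-40,0,25,0,0,-80,0,25,0,-30,-107,0,25,162,-454,-107,0,25,162,-454,-107,0,25,162,-454,-107,0,25,162,-454,-107,0,25,162,-454,-107,0,25,162,-454,-107,0,25,162,-454,-107,0,25,162,-454,-107,0,25,162,-454,-107,0])

```text
clock: 34.97
position: [0.5741, 0.1221, 0.1349]
ee_rot: [0.0, 1.0, -0.007, 0.0]
contact_force: [0.9, -0.3, -1.7]
width: 0.0303
gripper_force: 40.3
```

```bash
python3 -c "
from h import *
go([.6038,.1927,.085],-92)"
```

```text
delta [ 28.7 -71.   49.9] turn 1.2 tooly -90.8 q6 96.0 tcp [0.5741 0.1221 0.1349] F [ 0.9 -0.3 -1.7] w 0.0303 t 34.9667
```

Emit:
apply_moves(deltas=[25,28,-70,0,0,25,28,-70,0,0,25,28,-70,20,0,25,28,-70,40,0,25,28,-70,50,0,25,28,-70,50,0,25,28,-70,50,0,25,28,-70,50,0,25,28,-70,50,0])

```text
clock: 35.72
position: [0.6038, 0.1895, 0.0861]
ee_rot: [-0.0, 1.0, -0.007, 0.001]
contact_force: [0.4, 0.2, -1.5]
width: 0.0295
gripper_force: 40.3
```

```bash
python3 -c "
from h import *
go([.6038,.1927,.065],-92)"
```

```text
delta [-0.1 -3.2 21.1] turn 1.2 tooly -90.8 q6 102.0 tcp [0.6038 0.1895 0.0861] F [ 0.4  0.2 -1.5] w 0.0295 t 35.7167
```

Emit:
apply_moves(deltas=[25,0,-3.2,0,0,25,0,-3.2,5,0,25,0,-3.2,9,0,25,0,-3.2,13,0,25,0,-3.2,17,0,25,0,-3.2,20.5,0,25,0,-3.2,20.5,0,25,0,-3.2,20.5,0])

```text
clock: 36.38
position: [0.6027, 0.193, 0.0637]
ee_rot: [0.0, 1.0, -0.007, -0.0]
contact_force: [0.3, 0.4, -1.6]
width: 0.0295
gripper_force: 40.4
```

```bash
python3 -c "
from h import *
go([.6038,.1927,.065],-92)"
```

```text
delta [ 1.1  0.2 -1.3] turn 1.2 tooly -90.8 q6 102.2 tcp [0.6027 0.193  0.0637] F [ 0.3  0.4 -1.6] w 0.0295 t 36.3833
```

Emit:
apply_moves(deltas=[42,0,0,0,0,42,0,0,0,0,42,0,0,0,0,42,0,0,-20,0,42,0,0,-60,0,60,0,0,-80,0,60,0,0,-80,0,60,0,0,-80,0,60,0,0,-80,0])

```text
clock: 37.13
position: [0.6022, 0.1929, 0.1435]
ee_rot: [0.0, 1.0, -0.007, -0.001]
contact_force: [0.4, -0.9, -0.4]
width: 0.06
gripper_force: 0.0
```

```bash
python3 -c "
from h import *
go([.431,-.3605,.115],-92)
s=get_image('scene'); t=get_image('top'); f=cv2.cvtColor(np.asarray(s['frame']),cv2.COLOR_RGB2BGR)
cv2.imwrite('pics/c8.png',cv2.resize(f[170:310,290:450],None,fx=4,fy=4,interpolation=cv2.INTER_CUBIC))
print(discs(t))"
```

```text
delta [-163.6  555.7   28.9] turn 1.2 tooly -90.8 q6 102.2 tcp [0.6022 0.1929 0.1435] F [ 0.4 -0.9 -0.4] w 0.06 t 37.1333
[([0.5737, -0.1709], 65), ([0.4297, -0.3601], 179)]
```

View pics/c8.png

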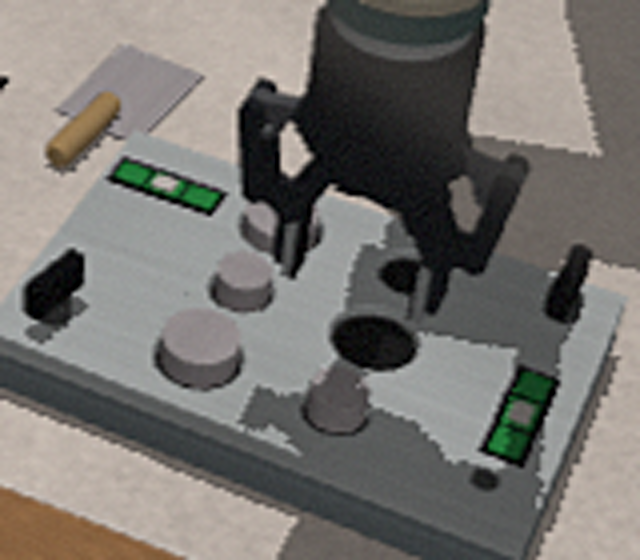

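All four are seated, and the right-hand pocket at crop (335,410) holds its disc. One small disc is left.

Emit:
apply_moves(deltas=[60,-164,556,20,0,60,-164,556,20,0,60,-164,556,20,0,60,-164,556,20,0,60,-164,556,20,0,60,-164,556,20,0,60,-164,556,20,0,60,-164,556,20,0,60,-164,556,20,0,60,-164,556,20,0,60,-164,556,20,0,60,-164,556,20,0])

```text
clock: 38.23
position: [0.4534, -0.2855, 0.1256]
ee_rot: [-0.001, 1.0, -0.007, -0.001]
contact_force: [0.6, 0.9, 0.3]
width: 0.06
gripper_force: 0.0
```

```bash
python3 -c "
from h import *
go([.431,-.3605,.115],-92)"
```

```text
delta [-21.3  75.3  10.6] turn 1.2 tooly -90.8 q6 51.1 tcp [ 0.4534 -0.2855  0.1256] F [0.6 0.9 0.3] w 0.06 t 38.2333
```

Emit:
apply_moves(deltas=[60,-21,75,10,0,60,-21,75,10,0,60,-21,75,10,0,60,-21,75,10,0,60,-21,75,10,0,60,-21,75,10,0])

```text
clock: 38.73
position: [0.4329, -0.3574, 0.1163]
ee_rot: [-0.001, 1.0, -0.006, -0.001]
contact_force: [0.1, 0.4, -0.4]
width: 0.0597
gripper_force: 0.0
```

```bash
python3 -c "
from h import *
go([.431,-.3605,.027],-92)"
```

```text
delta [-1.8  3.3 89.3] turn 1.3 tooly -90.7 q6 44.1 tcp [ 0.4329 -0.3574  0.1163] F [ 0.1  0.4 -0.4] w 0.0597 t 38.7333
```

Emit:
apply_moves(deltas=[60,-2,3,40,0,60,-2,3,75,0,60,-2,3,89,0,60,-2,3,89,0,25,-2,3,89,0,25,-2,3,89,0,25,-2,3,89,0,25,-2,3,89,0,25,-2,3,89,0,25,-2,3,89,0,25,-2,3,89,0,25,-2,3,89,0])

```text
clock: 39.73
position: [0.4322, -0.3625, 0.0297]
ee_rot: [0.001, 1.0, -0.007, 0.002]
contact_force: [1.7, 2.7, 7.4]
width: 0.0299
gripper_force: 40.2
```

```bash
python3 -c "
from h import *
go([.4839,.197,.135],-92)"
```

```text
delta [  44.1 -560.  -106.2] turn 1.2 tooly -90.8 q6 43.7 tcp [ 0.4322 -0.3625  0.0297] F [1.7 2.7 7.4] w 0.0299 t 39.7333
```

Emit:
apply_moves(deltas=[25,0,0,-40,0,25,0,0,-80,0,25,0,-30,-107,0,25,44,-560,-107,0,25,44,-560,-107,0,25,44,-560,-107,0,25,44,-560,-107,0,25,44,-560,-107,0,25,44,-560,-107,0,25,44,-560,-107,0,25,44,-560,-107,0,25,44,-560,-107,0])

```text
clock: 40.73
position: [0.4672, 0.043, 0.1354]
ee_rot: [0.0, 1.0, -0.007, 0.001]
contact_force: [0.3, 0.3, -1.6]
width: 0.0295
gripper_force: 40.3
```

```bash
python3 -c "
from h import *
go([.4843,.197,.085],-92)"
```

```text
delta [  14.9 -154.2   50.3] turn 1.2 tooly -90.8 q6 87.6 tcp [0.4672 0.043  0.1354] F [ 0.3  0.3 -1.6] w 0.0295 t 40.7333
```

Emit:
apply_moves(deltas=[25,14,-152,0,0,25,14,-152,0,0,25,14,-152,0,0,25,14,-152,0,0,25,14,-152,20,0,25,14,-152,40,0,25,14,-152,50,0,25,14,-152,50,0,25,14,-152,50,0,25,14,-152,50,0,25,14,-152,50,0])

```text
clock: 41.65
position: [0.4846, 0.1928, 0.086]
ee_rot: [-0.0, 1.0, -0.007, 0.001]
contact_force: [0.2, 0.4, -0.9]
width: 0.0296
gripper_force: 40.3
```

```bash
python3 -c "
from h import *
go([.4843,.197,.065],-92)"
```

```text
delta [-0.4 -4.1 21. ] turn 1.2 tooly -90.8 q6 104.9 tcp [0.4846 0.1928 0.086 ] F [ 0.2  0.4 -0.9] w 0.0296 t 41.65
```

Emit:
apply_moves(deltas=[25,0,-4,0,0,25,0,-4,5,0,25,0,-4,9,0,25,0,-4,13,0,25,0,-4,17,0,25,0,-4,20.5,0,25,0,-4,20.5,0,25,0,-4,20.5,0])

```text
clock: 42.32
position: [0.4835, 0.197, 0.064]
ee_rot: [0.0, 1.0, -0.007, -0.0]
contact_force: [0.4, -0.4, -1.3]
width: 0.0297
gripper_force: 40.4
```

```bash
python3 -c "
from h import *
go([.4843,.197,.065],-92)"
```

```text
delta [ 0.8  0.  -1. ] turn 1.2 tooly -90.8 q6 105.3 tcp [0.4835 0.197  0.064 ] F [ 0.4 -0.4 -1.3] w 0.0297 t 42.3167
```

Emit:
apply_moves(deltas=[42,0,0,0,0,42,0,0,0,0,42,0,0,0,0,42,0,0,-20,0,42,0,0,-60,0,42,0,0,-80,0,0,20,40,-80,0,0,100,330,-80,0,0,100,330,-80,0,0,100,330,-80,0,0,100,330,-80,0,0,100,330,-80,0])

```text
clock: 43.32
position: [0.555, -0.0438, 0.1447]
ee_rot: [0.0, 1.0, -0.007, 0.0]
contact_force: [0.4, 0.1, -0.6]
width: 0.0002
gripper_force: 0.0
```

Run:
```python
from h import *
s=get_image('scene'); t=get_image('top')
R_=[]
for pic,(x0,x1,y0,y1) in((t,(300,332,135,168)),(s,(212,245,233,262))):
    f=np.asarray(pic["frame"]).astype(int); m=np.zeros(f.shape[:2],bool); q=f[y0:y1,x0:x1]; m[y0:y1,x0:x1]=(q[...,1]>q[...,0]+25)&(q[...,1]>q[...,2]+25)
    b=max(blobs(m,10),key=lambda b:b[1]); p=np.array(pic["position"]); d=w(pic,b[0],0)-p; R_.append((p,d/np.linalg.norm(d))); print(b[0],b[1],w(pic,b[0],.03)[:2])
A=sum(np.eye(3)-np.outer(d,d) for p,d in R_); bb=sum((np.eye(3)-np.outer(d,d))@p for p,d in R_); X=np.linalg.solve(A,bb); print("button",X.round(4))
for v in vials(t): print(v[2:])
go([X[0],X[1],.1],-92); print(discs(t))
f=cv2.cvtColor(np.asarray(s['frame']),cv2.COLOR_RGB2BGR); g=cv2.cvtColor(np.asarray(t['frame']),cv2.COLOR_RGB2BGR)
a=cv2.resize(f[190:310,200:450],(790,380),interpolation=cv2.INTER_CUBIC); b=cv2.resize(g[140:260,85:335],(450,216),interpolation=cv2.INTER_CUBIC)
c=np.zeros((600,790,3),np.uint8); c[:380]=a; c[382:598,:450]=b; cv2.imwrite('pics/c9.png',c)
```

```text
[317.8 153.5] 50 [ 0.64743676 -0.15015948]
[227.61946903 245.96460177] 113 [ 0.66576304 -0.13587064]
button [ 0.6514 -0.1497  0.0117]
(array([0.56536327, 0.28275002]), array([0.56485681, 0.2836309 ]), array([-0.50646042,  0.88088542]))
(array([0.47879413, 0.04293917]), array([0.4792505 , 0.04068958]), array([ 0.45636387, -2.24959856]))
delta [96.1 99.6 45.4] turn 0.9 tooly -91.1 q6 79.2 tcp [ 0.5572 -0.048   0.1447] F [-0.6 -0.3  0.2] w 0.0001 t 43.4167
[([0.5735, -0.179], 81), ([0.3768, -0.3473], 64)]
```

View pics/c9.png

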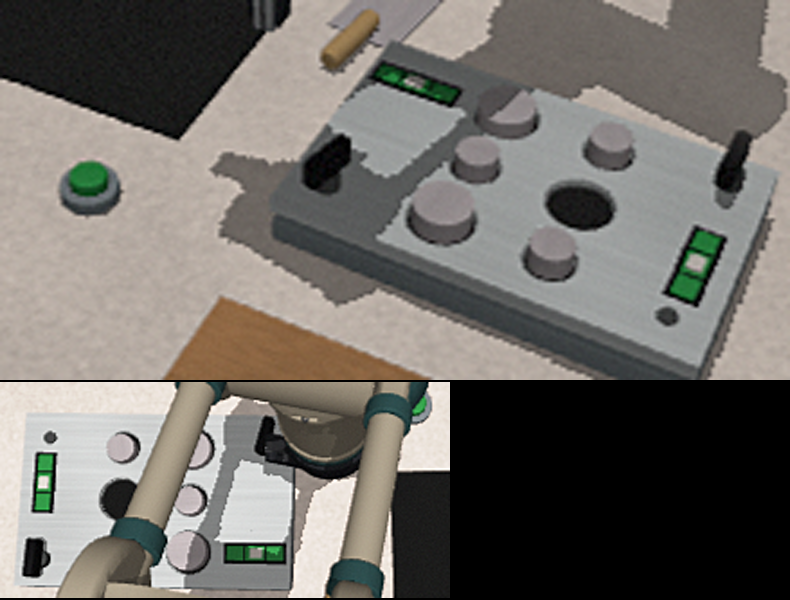

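Emit:
apply_moves(deltas=[0,95.6,95,0,0,0,95.6,95,0,0,0,95.6,95,20,0,0,95.6,95,40,0,0,95.6,95,65,0,0,95.6,95,75,0,0,95.6,95,75,0,0,95.6,95,75,0,0,95.6,95,75,0])

```text
clock: 44.17
position: [0.6497, -0.1377, 0.071]
ee_rot: [0.0, 1.0, -0.006, 0.001]
contact_force: [0.5, 0.2, 0.8]
width: -0.0001
gripper_force: 0.0
```

Run:
```python
from h import *
s=get_image('scene'); t=get_image('top')
go([.651,-.145,.045],-92)
f=cv2.cvtColor(np.asarray(s['frame']),cv2.COLOR_RGB2BGR); g=cv2.cvtColor(np.asarray(t['frame']),cv2.COLOR_RGB2BGR)
P=np.array(get_state()['position'])-[0,0,.017]; print(px(s,P),px(t,P),px(s,[P[0],P[1],.022]))
a=cv2.resize(f[190:270,190:270],(400,400),interpolation=cv2.INTER_CUBIC); b=cv2.resize(g[110:190,275:355],(400,400),interpolation=cv2.INTER_CUBIC)
cv2.imwrite('pics/c10.png',np.hstack([a,b]))
```

```text
delta [ 1.   7.1 26.5] turn 1.3 tooly -90.7 q6 72.8 tcp [ 0.65   -0.1379  0.0715] F [-0.3  0.2 -0.3] w 0.0002 t 44.2667
[229.68126815 233.801539  ] [312.82808798 149.1287795 ] [230.77461022 243.88642714]
```

View pics/c10.png

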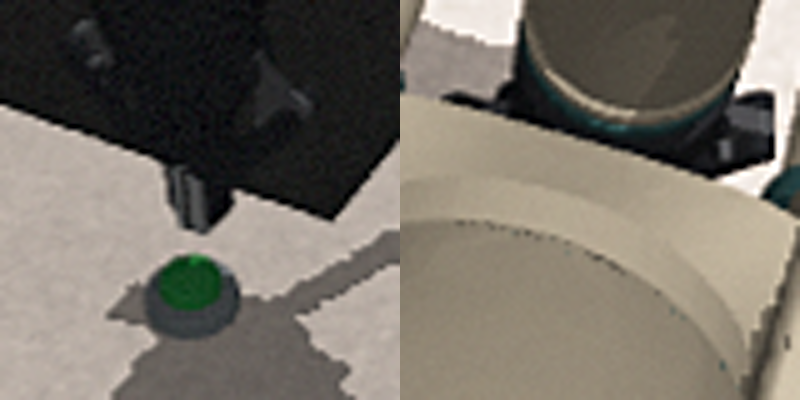

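Emit:
apply_moves(deltas=[0,1,7,0,0,0,1,7,4,0,0,1,7,8,0,0,1,7,12,0,0,1,7,16,0,0,1,7,20,0,0,1,7,22,0,0,1,7,24,0,0,1,7,26,0,0,1,7,26,0])

```text
clock: 45.1
position: [0.6498, -0.1451, 0.0429]
ee_rot: [-0.0, 1.0, -0.007, -0.0]
contact_force: [0.3, -0.0, -0.2]
width: -0.0
gripper_force: 0.0
```

Tips at 0.026 with no contact yet.

Emit:
apply_moves(deltas=[0,0,0,1,0,0,0,0,2,0,0,0,0,3,0,0,0,0,4,0,0,0,0,5,0,0,0,0,5,0])

```text
clock: 45.6
position: [0.65, -0.1453, 0.0385]
ee_rot: [0.0, 1.0, -0.007, 0.0]
contact_force: [-0.6, 1.4, 1.0]
width: 0.0001
gripper_force: 0.8
```

Emit:
apply_moves(deltas=[0,0,0,1,0,0,0,0,2,0,0,0,0,3,0,0,0,0,4,0,0,0,0,5,0,0,0,0,5,0])

```text
clock: 46.1
position: [0.6501, -0.1453, 0.0335]
ee_rot: [0.0, 1.0, -0.007, 0.0]
contact_force: [-0.5, 0.2, 4.8]
width: -0.0001
gripper_force: 2.3
```

Emit:
apply_moves(deltas=[0,0,0,1,0,0,0,0,2,0,0,0,0,3,0,0,0,0,4,0,0,0,0,4,0,0,0,0,4,0])

```text
clock: 46.6
position: [0.6501, -0.1453, 0.0328]
ee_rot: [0.0, 1.0, -0.007, 0.001]
contact_force: [-5.8, 1.6, 19.5]
width: 0.0003
gripper_force: 10.0
```

It has reached the bottom stop at 19 N, so it is fully down. Releasing and backing off.

Emit:
apply_moves(deltas=[0,0,0,-10,0,0,0,0,-40,0,0,0,0,-80,0,0,0,0,-120,0,0,-60,120,-150,0,0,-150,180,-150,0,0,-200,180,-150,0,0,-200,180,-150,0,0,-200,180,-150,0,0,-200,180,-150,0,0,-200,180,-150,0,0,-200,180,-150,0])

```text
clock: 47.6
position: [0.4436, -0.3251, 0.1794]
ee_rot: [0.001, 1.0, -0.009, -0.001]
contact_force: [-0.3, 1.6, 0.9]
width: -0.0001
gripper_force: 0.0
```

Run:
```python
from h import *
s=get_image('scene'); t=get_image('top')
for v in vials(t): print(v[2:])
go([.45,-.3,.15],-92)
f=cv2.cvtColor(np.asarray(s['frame']),cv2.COLOR_RGB2BGR); g=cv2.cvtColor(np.asarray(t['frame']),cv2.COLOR_RGB2BGR)
a=cv2.resize(f[170:310,150:450],(790,368),interpolation=cv2.INTER_CUBIC); b=cv2.resize(g[140:260,85:435],(650,223),interpolation=cv2.INTER_CUBIC)
c=np.zeros((600,790,3),np.uint8); c[:368]=a; c[372:595,:650]=b; cv2.imwrite('pics/c11.png',c)
```

```text
(array([0.56535713, 0.28268171]), array([0.56489288, 0.28366319]), array([-0.46424897,  0.98147498]))
(array([0.47777846, 0.04294361]), array([0.47857184, 0.04129634]), array([ 0.79338323, -1.64726709]))
delta [  2.5 -23.   29.2] turn 1.1 tooly -90.9 q6 47.8 tcp [ 0.4471 -0.323   0.1792] F [ 0.7  0.1 -0.4] w -0.0005 t 47.7
```

View pics/c11.png

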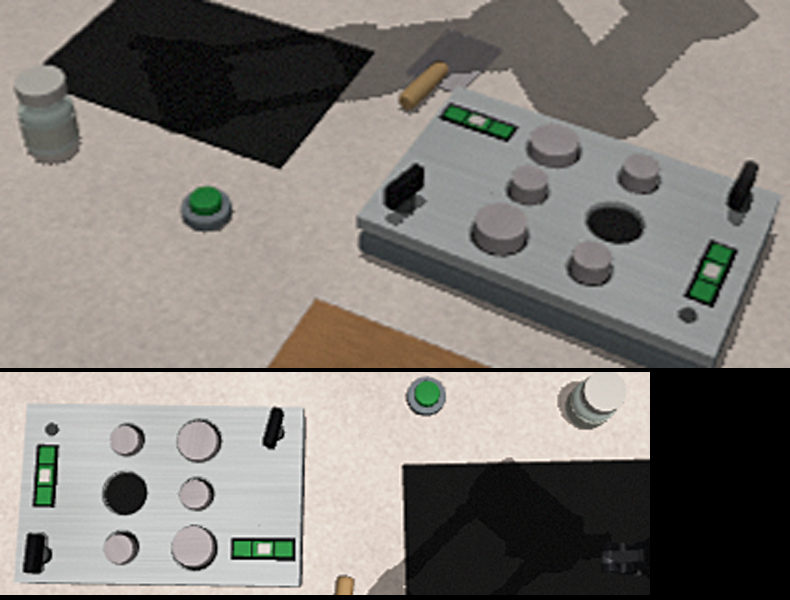

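All five discs are seated flat, both bubbles are centred, the mat is empty and the button is released.

Emit:
apply_moves(deltas=[0,0,0,0,0,0,0,0,0,0,0,0,0,0,0,0,0,0,0,0])

```text
clock: 48.03
position: [0.4484, -0.3217, 0.1791]
ee_rot: [-0.0, 1.0, -0.006, -0.0]
contact_force: [-0.5, 0.5, -0.3]
width: 0.0002
gripper_force: 0.0
```

```bash
python3 -c "
from rig import *
print(sign_off())"
```

```text
the job is handed in; nothing more can be done
None
```

The job is handed in at 48 s: the stage is level, all five samples (two large, three small) lie flat in pockets of their own size, and the start button was then pressed fully and let go; the jar and spatula were not touched.

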